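# Set up the straining stand

### The job

Get the straining stand ready for use. Pinch the snap button on its upright sleeve flush and raise the head to the next hole up, so that the button springs out again; then nest every strainer cup that stands on the counter in a ring of its own size on the head (large cups in the large rings, small cups in the small rings, one cup a ring), sitting level. Only when all the cups are in, lower the drip lever at the end of the head until it lies level, and leave the other kitchen things where they are.

Things in the scene. Friction and masses are not known exactly. Their poses are not given: they have to be found in the camera images.
- head (a joint): height of the head (sleeve, frame, rings, lever; 0.5 kg; slides on the fixed inner tube): 0 m = lower hole (start), 0.040 = next hole, 0.080 = the one above. Locked while the snap button is out in a hole (3 mm play either way); with the button pressed it slides against 6 N of friction plus its weight; unloaded it stays where it is left between holes.
- snap_button (a joint): press depth of the snap button: 0 m = sprung out, 0.006 = flush with the sleeve; from 0.0045 the head is free to slide; between holes it stays at about 0.0045 when let go. Spring: 3 N at first, 7 N when flush. Let go within 3 mm of a hole it springs out by itself.
- sleeve_grip (a point): on the axis of the sleeve (upright square aluminium tube 30 x 30 mm, black cap 29 mm above this point) at the button's height, 58 mm above the ring centres: pinch here, closing along this point's x: one pad presses the button on the +x face, the other bears on the flat -x face (36 mm over the button, 30 mm when flush), then move up or down. y along the head, z up.
- button_face (a point): centre of the outer face of the snap button, a round brass button 18 mm across that stands 6 mm out of the sleeve's +x face (away from the robot) when sprung out; it is pressed toward -x.
- ring_l0 (a point): centre of a large tapered ring on the head, next to the sleeve, at its mid-height: 16 mm high, 70 mm across outside, inner taper matches the large cup; a seated large cup has its underside 22 mm below this point (in the lower hole the jar beneath keeps it 12 mm too high). Axes as the head: x away from the robot, y along the head, z up. This one is on the +y side.
- ring_l1 (a point): centre of a large tapered ring on the head, next to the sleeve, at its mid-height: 16 mm high, 70 mm across outside, inner taper matches the large cup; a seated large cup has its underside 22 mm below this point (in the lower hole the jar beneath keeps it 12 mm too high). Axes as the head: x away from the robot, y along the head, z up. This one is on the -y side.
- ring_s0 (a point): centre of a small tapered ring on the head, outermost, at its mid-height: 16 mm high, 58 mm across outside; a seated small cup has its underside 18 mm below this point. Axes as the head. Small rings lie 163 mm, large ones 85 mm either side of the sleeve axis. This one is on the +y side, next to the lever.
- ring_s1 (a point): centre of a small tapered ring on the head, outermost, at its mid-height: 16 mm high, 58 mm across outside; a seated small cup has its underside 18 mm below this point. Axes as the head. Small rings lie 163 mm, large ones 85 mm either side of the sleeve axis. This one is on the -y side.
- drip_lever (a joint): angle of the drip lever: 0 rad = level (fully lowered, a firm stop), grows as it is raised, up to 1.1; it stays where it is left (about 0.08 N m of friction; 2 N near the tip move it). Starts raised.
- lever_pivot (a point): pivot of the drip lever, at the +y end of the head, 20 mm above the ring centres. The lever, a bar 85 mm long, 16 mm wide, 8 mm thick with a black 12 mm thick pad at its free end, points toward the robot (-x of the head) and turns about the head's y axis. Push it down from above.
- lever_tip (a point): free end of the drip lever, mid-thickness, 85 mm from the pivot.
- strainer_l0: large strainer cup: aluminium, closed top, round, solid, 85 mm tall, 180 g, weighted base; flat foot 49 mm across, taper from 6 to 36 mm height, above that a straight collar 64 mm across. Origin: centre of the underside, z up. Stands on the counter, upright; may be absent. Fits the large rings only. Grasp the collar from above across its diameter.
- strainer_l1: large strainer cup: aluminium, closed top, round, solid, 85 mm tall, 180 g, weighted base; flat foot 49 mm across, taper from 6 to 36 mm height, above that a straight collar 64 mm across. Origin: centre of the underside, z up. Stands on the counter, upright; may be absent. Fits the large rings only. Grasp the collar from above across its diameter.
- strainer_s0: small strainer cup: as the large one but 75 mm tall, 110 g; flat foot 38 mm across, taper from 6 mm to 30 mm height, straight collar 52 mm across up to the top. Origin: centre of the underside, z axis up. May be absent. Fits only the small rings.
- strainer_s1: small strainer cup: as the large one but 75 mm tall, 110 g; flat foot 38 mm across, taper from 6 mm to 30 mm height, straight collar 52 mm across up to the top. Origin: centre of the underside, z axis up. May be absent. Fits only the small rings.
- tomato_a: a tomato on the counter near the cups on the left, 70 mm across, 50 mm high, origin at its underside. To be left alone.
- tomato_b: the same, on the right.
- mug: white mug to the right of the stand, 80 mm across, 90 mm high, origin at the underside. To be left alone.
- salt_jar: glass jar to the left of the stand, 60 mm across, 90 mm high, origin at the underside. To be left alone.

How it is judged:
By the outcome, as a careful person would: the job done as asked, in the order asked, and still so for the second after the job is handed in, with the robot touching nothing.
Of strainer_l0, strainer_l1, strainer_s0, strainer_s1 only 3 to 4 are there at a start; the rules pass over those that are not, and their reading is None.
At some moment in a run one of strainer_l0, strainer_l1, strainer_s0, strainer_s1 may be knocked a few centimetres aside while the robot is not near it.
It also fails if it takes over 210 s, if anything falls off the work surface, if the arm or the gripper's body presses on something with over 40 N, if the wrist force passes 120 N, or if a joint passes its speed limit or range.

### The arm

A 6-joint arm with a two-finger parallel gripper is mounted at the origin on the work surface. World frame = base frame: x ahead of the robot, y to its left, z up, the work surface at z = 0. Lengths are in m, angles in rad, forces in N, time in s.
With the tool pointing down it reaches from about 0.25 to 0.725 m from the base axis. Payload 9.7 kg.
Tool frame: the origin (TCP) lies at the very end of the fingers, on their centre line; the grasp point (between the pads) lies 19 mm behind it; z points along the fingers, y is the direction in which the jaws open and shut (so a half turn about z gives the same grasp; the last joint's range is limited). The gripper opens to 85 mm and grips with 20 to 120 N. Pads are 22 mm wide; open, the fingers measure 114 mm over their backs; the gripper's body (76 mm by 85 mm) begins 54 mm behind the grasp point. The pads swing forward as they close: fully open they stand 13 mm farther back than shut.
Start: joints at [-1.135, 0.087, 0.176, 1.66, 0, 1.571], TCP at [0.232, -0.499, 0.231] pointing down, gripper open.
Joint ranges: [-3.13, 3.13], [-0.85, 1.81], [-1.15, 1.24], [-2.2, 2.28], [-1.44, 1.52], [-3.14, 3.14]. Speed limits (rad/s): [2.22, 2.22, 2.57, 3.14, 3.14, 3.14].

### API

Orientations are given as a unit quaternion [x, y, z, w].
In Python, from rig import manip gives the robot as it stands.
- The arm moves only by the shell command python3 -m handwheel 'ROWS' [OPENING] [FORCE]. ROWS is JSON, one flat list of numbers, 6 for each row, row after row: the shift along the tool's x, y, z each as a share of 0.025 m, from -1 to 1, then the turn, a rotation vector about the tool's x, y, z each as a share of 0.15 rad, from -1 to 1. In form: [tx, ty, tz, rx, ry, rz, tx, ty, tz, rx, ry, rz, ...]. A call has 1 to 20 rows; each row shifts and turns the commanded pose from where the row before left it, along the tool's axes as they then stand; what a row does not reach is not made up. A row lasts 1/10 s, in which the tool goes at most 50 mm and 8.59 degrees, less where a joint would pass 70% of its speed; a pose out of reach is approached as far as the arm can. A call with a number of a shift or a turn outside -1 to 1 is refused whole. A call with a gripper value outside its range is refused whole. OPENING is the opening, from 0 (shut) to 1 (fully open), set as the call begins (- or left out, the last holds). The fingers move at their own pace and stop on an object; FORCE is the grip in N (left out, the last holds). Time passes only in rows, so rows that do not move let the fingers close. It gives the time, the measured TCP pose, the force and the opening at its end, in the units of the state.
- manip.state(): the state, without advancing time (a new reading comes with each control period).
- manip.camera(name): name is "side" or "top"; returns a dict with "frame" (384x512x3 uint8, red, green, blue), "fx", "fy", "cx", "cy" (pixels), "D" ([k1, k2, p1, p2, k3] as OpenCV has them; the pictures are not rectified), "world_to_cam" (4x4, takes a point from world to camera coordinates). Camera axes: x right, y up, looking along -z (the intrinsics and any distortion apply to the point x, -y, -z); pixel columns grow to the right and rows downward; lengths in m; the calibration is good to about 2 mm. A picture is of the moment at which its call begins. There is no depth.
- manip.hand_in(): hands the job in, once; it reports no verdict.
The state is a dict: "time_s": time; "joint_pos": joint angles; "qd": joint speeds; "joint_efforts": joint torques, N m; "eef_pos": TCP position; "orientation": TCP orientation; "force": force on the tool from outside, world axes, zero at the start; "wrist_torque": the same for the moment, N m; "gripper_width": finger opening in m.
Only numpy, scipy, OpenCV 4.12 (cv2) and the standard library are available. Lean on these libraries where they do the work, as an engineer would, in place of code of your own. Each camera call takes 0.05 s, during which the arm holds its last target. There are 200 camera calls.

## Working session

There is one attempt and no reset: what is moved stays moved. The work goes in short steps, Python scripts to look and compute and a shell command to move; the robot and the scene stay as the last step left them, time stands still between calls to the robot, and variables do not carry over. Pictures are saved under pics/ and viewed, about 12 in all and at most 16, crops included, and the job is handed in when it is done.

```bash
ls; mkdir -p pics; python3 - <<'E'
from rig import manip
import cv2
for n in("top","side"):
    c=manip.camera(n); cv2.imwrite(f"pics/{n}0.png",cv2.resize(c["frame"][:,:,::-1],(768,576),interpolation=cv2.INTER_CUBIC))
    print(n,c["fx"],c["fy"],c["cx"],c["cy"],c["D"]); print(c["world_to_cam"])
print(manip.state())
E
```

```text
pics
top 495.2784497452333 495.2784497452333 256.3908898191752 191.83938281616008 [-0.12099075  0.          0.          0.          0.        ]
[[-0.02232799 -0.99973779  0.00507978  0.00509893]
 [ 0.99353787 -0.02162337  0.11142227 -0.50927401]
 [-0.11128321  0.00753479  0.99376017 -1.75382745]
 [ 0.          0.          0.          1.        ]]
side 350.55619958207177 350.55619958207177 255.76727452144127 190.85075133088176 [-0.07368799  0.          0.          0.          0.        ]
[[-0.88148971 -0.47218946  0.00360649  0.43179528]
 [ 0.33990704 -0.62920444  0.69897423 -0.26278376]
 [-0.32777905  0.61736446  0.71513776 -0.92137871]
 [ 0.          0.          0.          1.        ]]
{'time_s': 0.1, 'joint_pos': array([-1.13500287e+00,  8.74344054e-02,  1.75205327e-01,  1.65978549e+00,
        2.12913566e-05,  1.57081884e+00]), 'qd': array([-5.14866746e-05, -1.94993612e-04,  1.71815454e-03,  1.74431562e-03,
       -5.91686513e-04, -9.75771521e-04]), 'joint_efforts': array([ 6.73543054e-04, -5.21561658e+01,  4.65653372e+01,  1.59972638e-02,
        2.34424584e-05,  2.11441616e-06]), 'eef_pos': array([ 0.23209243, -0.4984105 ,  0.2306337 ]), 'orientation': array([ 9.76356540e-01,  2.16165528e-01, -1.21290535e-04, -5.97018260e-04]), 'force': array([ 0.37612352, -0.55202534, -0.52122646]), 'wrist_torque': array([-0.01011668, -0.00208173,  0.02197783]), 'gripper_width': 0.08535706319049348}
```

View pics/top0.png

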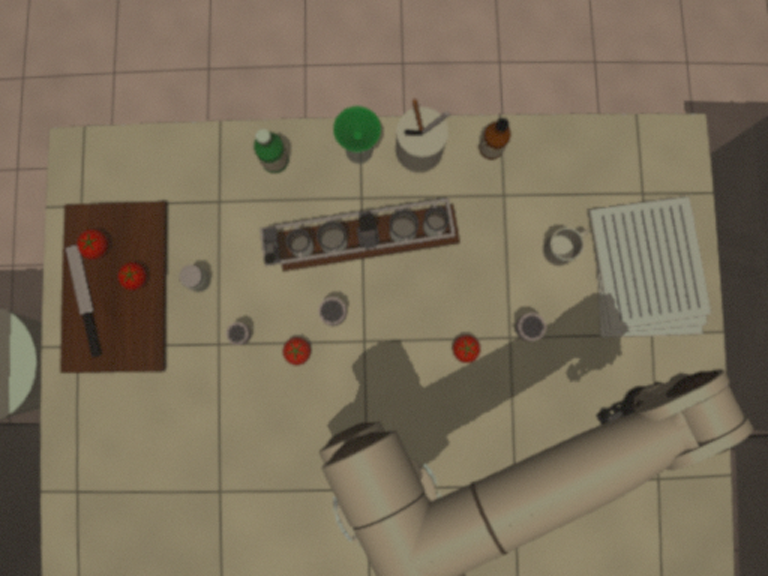

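View pics/side0.png

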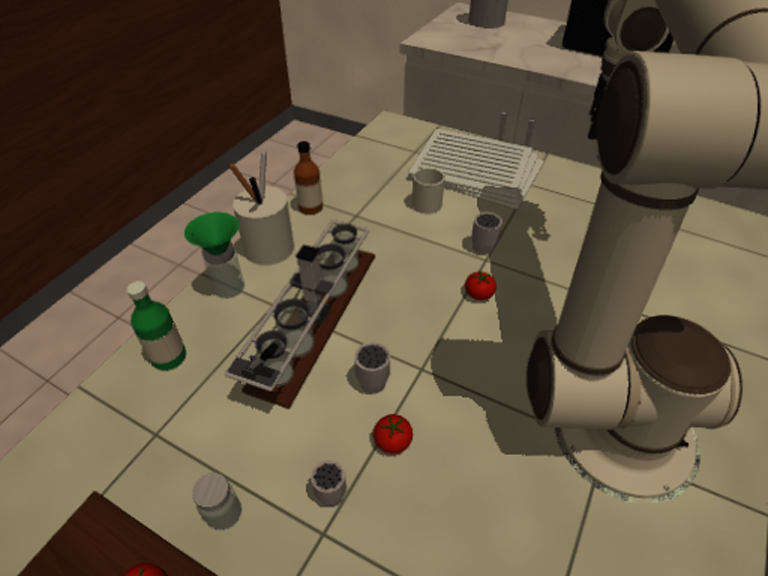

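The top view shows three cups at about (237,333), (333,310) and (531,325). The stand runs from (270,245) to (455,220), with its sleeve at (369,228) and the lever at the left end. The tomatoes are at (297,350) and (466,348). In the side view the cups are at (328,483), (372,367) and (487,232). I'll zoom in to measure.

```bash
cat > h.py <<'E'
from rig import manip
import cv2, numpy as np
def cam(n):
    c=manip.camera(n); c["K"]=np.array([[c["fx"],0,c["cx"]],[0,c["fy"],c["cy"]],[0,0,1.]]); c["D"]=np.array(c["D"],float); c["T"]=np.array(c["world_to_cam"]); return c
F=np.diag([1,-1,-1.])
def ray(c,uv):
    p=cv2.undistortPoints(np.array([[uv]],float),c["K"],c["D"])[0,0]
    R,t=c["T"][:3,:3],c["T"][:3,3]
    return -R.T@t, R.T@F@np.array([p[0],p[1],1])
def onz(c,uv,z):
    o,d=ray(c,uv); return o+d*(z-o[2])/d[2]
def tri(c1,uv1,c2,uv2):
    (o1,d1),(o2,d2)=ray(c1,uv1),ray(c2,uv2)
    s=np.linalg.lstsq(np.c_[d1,-d2],o2-o1,rcond=None)[0]
    a,b=o1+s[0]*d1,o2+s[1]*d2
    return (a+b)/2,np.linalg.norm(a-b)
def proj(c,P):
    R,t=c["T"][:3,:3],c["T"][:3,3]
    P=(F@(R@np.atleast_2d(P).T+t[:,None])).T
    return cv2.projectPoints(P,np.zeros(3),np.zeros(3),c["K"],c["D"])[0][:,0]
def crop(c,x0,y0,x1,y1,k,name,gain=1.6):
    im=cv2.resize(c["frame"][y0:y1,x0:x1,::-1],None,fx=k,fy=k,interpolation=cv2.INTER_CUBIC)
    im=cv2.convertScaleAbs(im,alpha=gain)
    s=10
    for u in range((x0//s+1)*s,x1,s): cv2.putText(im,str(u),(int((u-x0)*k)-8,8),0,.3,(0,255,255)); cv2.line(im,(int((u-x0)*k),10),(int((u-x0)*k),14),(0,255,255))
    for v in range((y0//s+1)*s,y1,s): cv2.putText(im,str(v),(0,int((v-y0)*k)+3),0,.3,(0,255,255)); cv2.line(im,(20,int((v-y0)*k)),(24,int((v-y0)*k)),(0,255,255))
    cv2.imwrite("pics/"+name,im)
E
python3 - <<'E'
from h import *
t=cam("top"); crop(t,145,125,375,250,3.4,"t1.png",1.8)
s=cam("side"); crop(s,140,130,350,345,2.7,"s1.png",1.8)
E
```

```text
(no output)
```

View pics/t1.png

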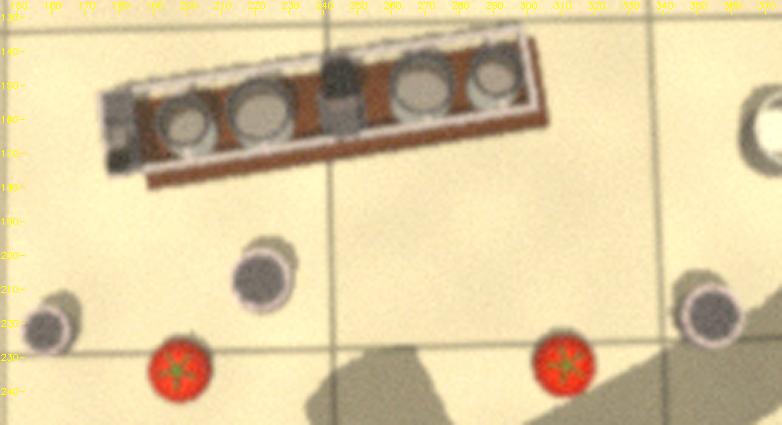

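View pics/s1.png

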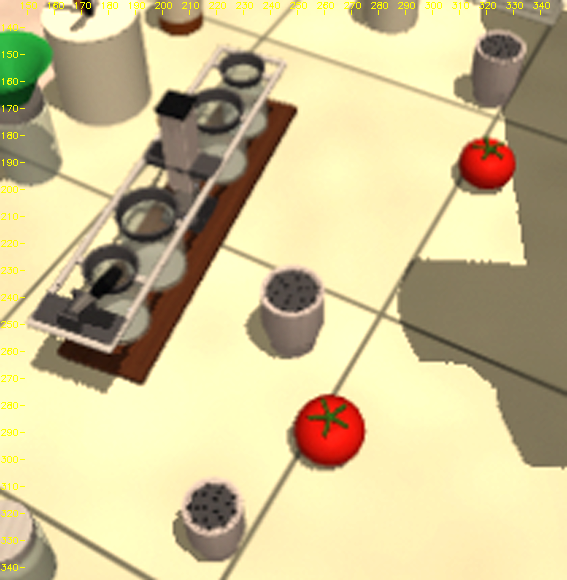

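The rings, sleeve cap, lever and three cups are clear in both crops. In source pixels, top then side: 
- Rings: s+ (199.7,160.5) / (181,229), l+ (222,157.7) / (195,209.5), l- (269,150.5) / (221,171.5), s- (290.6,146.5) / (230,156).
- Sleeve cap: (245.3,148) / (205.6,168.5).

Next I'll triangulate these.

```bash
python3 - <<'E'
from h import *
np.set_printoptions(precision=4,suppress=True)
t=cam("top"); s=cam("side")
for n,a,b in [("s+",(199.7,160.5),(181.1,229.3)),("l+",(221.9,157.7),(194.8,209.6)),("cap",(245.3,147.9),(205.6,168.5)),("l-",(269.1,150.6),(220.7,171.5)),("s-",(290.6,146.5),(230,155.9)),
 ("cupL",(158.8,222.1),(219.3,317)),("cupM",(222.1,207.1),(248.1,237.4)),("cupR",(354.4,217.4),(325.6,147)),("tomA",(197.5,233.5),(262,288)),("tomB",(311,232.5),(320,190)),("levertip",(180,171.5),(179.5,235))]:
    P,e=tri(t,a,s,b); print(n,P,round(e,4))
for n,a,z in [("cupL",(158.8,222.1),.075),("cupM",(222.1,207.1),.085),("cupR",(354.4,217.4),.085)]: print(n,onz(t,a,z))
# px per m scale at z=.08
print(proj(t,[[.5,0,.08],[.5,.064,.08]]))
E
```

```text
s+ [0.6155 0.1894 0.0999] 0.0002
l+ [0.6245 0.1123 0.0976] 0.0013
cap [0.6382 0.0276 0.1808] 0.0041
l- [ 0.6441 -0.0535  0.1012] 0.0017
s- [ 0.6561 -0.1289  0.1041] 0.0026
cupL [0.4047 0.3382 0.07  ] 0.0015
cupM [0.4524 0.1148 0.0802] 0.0005
cupR [ 0.4039 -0.3455  0.0857] 0.004
tomA [0.3627 0.2068 0.031 ] 0.0028
tomB [ 0.3585 -0.1983  0.0271] 0.0005
levertip [0.5657 0.2469 0.1729] 0.0024
cupL [0.4051 0.3376 0.075 ]
cupM [0.4522 0.1146 0.085 ]
cupR [ 0.4059 -0.3452  0.085 ]
[[254.7709 192.8675]
 [236.4512 193.2639]]
```

Ring tops come out at about 0.10 and the cap at 0.181, so the ring centres are at z≈0.093 and sleeve_grip is at about (0.6355, 0.029, 0.152), with head yaw ≈0.124 rad. Both fit the given sizes. I'll use tool heading 1.695 so that tool x = head y and tool y = head x. Now I'll move over the sleeve.

```bash
python3 -m handwheel '[1,-0.52,0,0,0,0,1,-0.52,0,0,0,0,1,-0.52,0,0,0,0,1,-0.52,0,0,0,0,1,-0.52,0,0,0,0,1,-0.52,0,0,0,0,1,-0.52,0,0,0,0,1,-0.52,0,0,0,0,1,-0.52,0,0,0,0,1,-0.52,0,0,0,0,1,-0.52,0,0,0,0,1,-0.52,0,0,0,0,1,-0.52,0,0,0,0,1,-0.52,0,0,0,0,1,-0.52,0,0,0,0,1,-0.52,0,0,0,0]' 1 40
python3 -m handwheel '[0,0,0,0,0,-1,0,0,0,0,0,-1,0,0,0,0,0,-1,0,0,0,0,0,-1,0,0,0,0,0,-1,0,0,0,0,0,-1,0,0,0,0,0,-1,0,0,0,0,0,-1,0,0,0,0,0,-0.4,0,0,0,0,0,0,0,0,0,0,0,0]'
cat >> h.py <<'E'
def go(x,y,z,h=1.695):
    s=manip.state(); from scipy.spatial.transform import Rotation as R
    r=R.from_quat(s["orientation"]); d=r.inv().apply(np.array([x,y,z])-s["eef_pos"])/.025
    X=r.apply([1,0,0]); hh=np.arctan2(X[1],X[0]); Z=r.apply([0,0,1])
    T=R.from_matrix(np.c_[[np.cos(h),np.sin(h),0],[np.sin(h),-np.cos(h),0],[0,0,-1]])
    rv=(r.inv()*T).as_rotvec()/.15
    print("eef",s["eef_pos"].round(4),"h",hh.round(3),"units",d.round(2),"turn",rv.round(3),"w",round(s["gripper_width"],4),"F",s["force"].round(1),"t",s["time_s"])
E
python3 - <<'E'
from h import *
go(.6355,.0293,.231)
t=cam("top"); s=cam("side")
im=np.hstack([t["frame"],s["frame"]])[:,:,::-1]
cv2.imwrite("pics/b.png",cv2.convertScaleAbs(cv2.resize(im,(800,300)),alpha=1.5))
E
```

```text
time_s: 1.9
eef_pos: [0.5076, -0.1401, 0.2313]
orientation: [0.976, 0.216, -0.0, 0.0]
force: [-0.2, -0.4, 0.4]
gripper_width: 0.0858
time_s: 3.0
eef_pos: [0.507, -0.1412, 0.2312]
orientation: [0.662, 0.749, -0.0, -0.0]
force: [0.9, -0.1, -0.1]
gripper_width: 0.0855
eef [ 0.507  -0.1412  0.2312] h 1.694 units [6.14 5.94 0.01] turn [-0.    -0.    -0.009] w 0.0855 F [ 0.9 -0.1 -0.1] t 3.0
```

View pics/b.png

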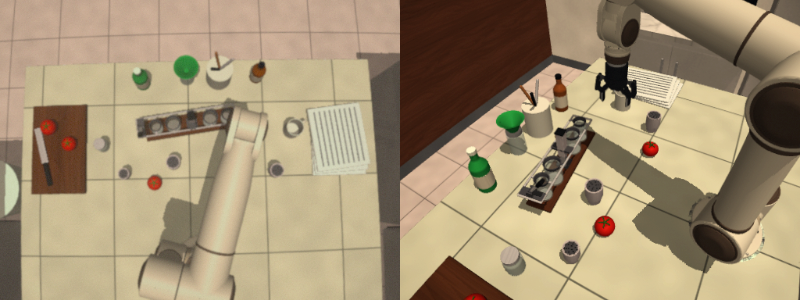

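No fourth cup is hidden: two large and one small. Next I'll go over the sleeve and down to the button.

```bash
python3 -m handwheel '[1,1,0,0,0,0,1,1,0,0,0,0,1,1,0,0,0,0,1,1,0,0,0,0,1,1,0,0,0,0,1,0.94,0,0,0,0,0.14,0,0,0,0,0,0,0,0,0,0,0,0,0,0,0,0,0]'
python3 -m handwheel '[0,0,0.5,0,0,0,0,0,0.5,0,0,0,0,0,0.5,0,0,0,0,0,0.5,0,0,0,0,0,0.5,0,0,0,0,0,0.5,0,0,0,0,0,0.5,0,0,0,0,0,0.5,0,0,0,0,0,0,0,0,0,0,0,0,0,0,0]'
python3 - <<'E'
from h import *
go(.6355,.0293,.131)
s=cam("side"); crop(s,150,100,290,230,4.5,"c.png",1.8)
E
```

```text
time_s: 4.0
eef_pos: [0.6348, 0.0291, 0.2314]
orientation: [0.662, 0.75, -0.0, 0.0]
force: [0.0, 0.4, -0.3]
gripper_width: 0.0855
time_s: 5.0
eef_pos: [0.6351, 0.0297, 0.1312]
orientation: [0.662, 0.75, -0.0, -0.0]
force: [0.2, -0.6, 0.2]
gripper_width: 0.0855
eef [0.6351 0.0297 0.1312] h 1.696 units [-0.02  0.01  0.01] turn [-0.002 -0.     0.006] w 0.0855 F [ 0.2 -0.6  0.2] t 5.0
```

View pics/c.png

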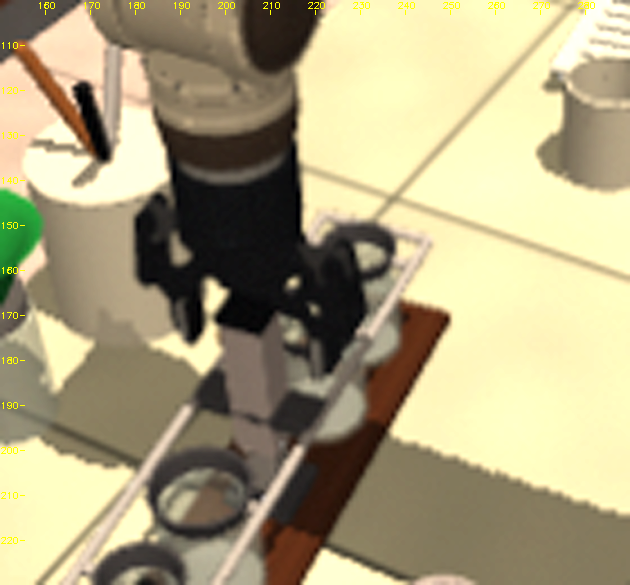

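The fingers straddle the sleeve cleanly, with the pads at around (190,170) and (230,180). Closing now.

```bash
python3 -m handwheel '[0,0,0,0,0,0,0,0,0,0,0,0,0,0,0,0,0,0,0,0,0,0,0,0,0,0,0,0,0,0,0,0,0,0,0,0,0,0,0,0,0,0,0,0,0,0,0,0,0,0,0,0,0,0]' 0 40
python3 - <<'E'
from h import *
go(.6355,.0293,.131)
E
```

```text
time_s: 5.95
eef_pos: [0.6381, 0.0299, 0.1323]
orientation: [0.661, 0.75, 0.002, 0.002]
force: [15.8, 0.7, -1.5]
gripper_width: 0.0294
eef [0.6381 0.0299 0.1323] h 1.696 units [-0.01 -0.11  0.05] turn [0.043 0.002 0.009] w 0.0294 F [15.8  0.7 -1.5] t 5.95
```

The opening reads 29.4 mm, so the button is flush. The sleeve axis is about 3 mm farther in x than measured, so I'll recentre and then lift.

```bash
python3 -m handwheel '[0,0.12,0,0,0,0,0,0,0,0,0,0,0,0,-0.2,0,0,0,0,0,-0.2,0,0,0,0,0,-0.2,0,0,0,0,0,-0.2,0,0,0,0,0,-0.2,0,0,0,0,0,-0.2,0,0,0,0,0,-0.2,0,0,0,0,0,-0.2,0,0,0,0,0,0,0,0,0,0,0,0,0,0,0,0,0,0,0,0,0]'
python3 - <<'E'
from h import *
go(.6381,.0299,.1723)
E
```

```text
time_s: 7.25
eef_pos: [0.6381, 0.0299, 0.1725]
orientation: [0.662, 0.75, 0.0, 0.0]
force: [-2.7, -3.2, -0.3]
gripper_width: 0.0295
eef [0.6381 0.0299 0.1725] h 1.696 units [-0.    0.    0.01] turn [0.007 0.001 0.005] w 0.0295 F [-2.7 -3.2 -0.3] t 7.25
```

```bash
python3 -m handwheel '[0,0,0,0,0,0,0,0,0,0,0,0,0,0,0,0,0,0,0,0,0,0,0,0,0,0,0,0,0,0,0,0,0,0,0,0,0,0,-0.5,0,0,0,0,0,-0.5,0,0,0,0,0,-0.5,0,0,0,0,0,-0.5,0,0,0,0,0,-0.5,0,0,0,0,0,-0.5,0,0,0]' 1
python3 -m handwheel '[0,-1,0,0,0,0,0,-1,0,0,0,0,0,-1,0,0,0,0,0,-1,0,0,0,0,0,-1,0,0,0,0,0,-1,0,0,0,0,0,-1,0,0,0,0,0,-1,0,0,0,0,0,-1,0,0,0,0,0,-1,0,0,0,0]'
python3 - <<'E'
from h import *
go(.4522,.1146,.25)
t=cam("top"); s=cam("side"); crop(s,150,130,290,290,3.7,"s2.png",1.8); crop(t,145,100,375,250,3.4,"t2.png",1.8)
E
```

```text
time_s: 8.45
eef_pos: [0.6383, 0.03, 0.2482]
orientation: [0.662, 0.75, 0.0, 0.001]
force: [-0.3, 0.1, -0.6]
gripper_width: 0.0856
time_s: 9.45
eef_pos: [0.3893, -0.0013, 0.2477]
orientation: [0.662, 0.75, 0.001, 0.001]
force: [0.2, -0.4, 0.6]
gripper_width: 0.0853
eef [ 0.3893 -0.0013  0.2477] h 1.696 units [ 4.28  3.08 -0.09] turn [0.012 0.001 0.006] w 0.0853 F [ 0.2 -0.4  0.6] t 9.45
```

View pics/s2.png

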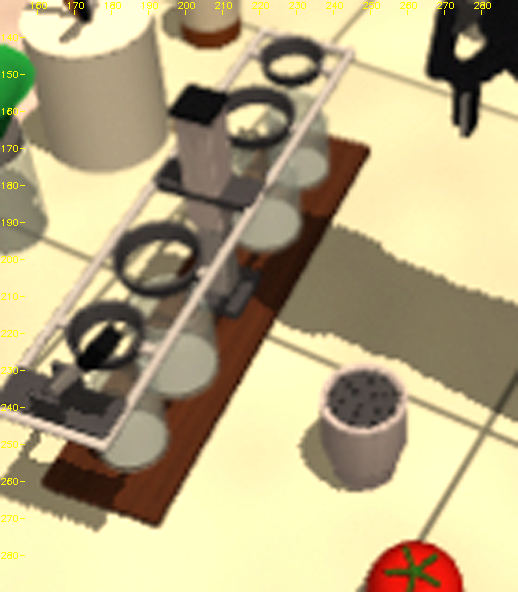

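View pics/t2.png

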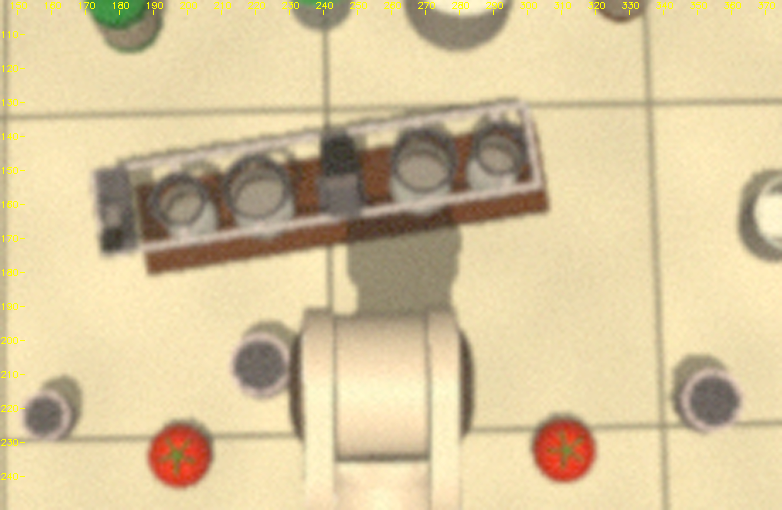

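The head is clearly up and the cups haven't moved. I'll re-triangulate the raised rings and fit the known pattern (±85, ±163 mm).

```bash
python3 - <<'E'
from h import *
np.set_printoptions(precision=4,suppress=True)
t=cam("top"); s=cam("side")
Q=[]
for n,a,b in [("s+",(198.2,158.5),(178.4,220.3)),("l+",(221.5,154.7),(192.4,200)),("l-",(269.4,146.2),(219.7,161.6)),("s-",(291.5,143.8),(228.9,146.2)),("cap",(244.7,144.1),(203.5,157.8))]:
    P,e=tri(t,a,s,b); print(n,P,round(e,4)); Q.append(P)
Y=np.array([.163,.085,-.085,-.163]); Q=np.array(Q[:4])
d=Y@(Q-Q.mean(0)); yaw=np.arctan2(-d[0],d[1]); c=Q.mean(0); print("c",c,"yaw",yaw)
for y in Y: print(y,c[:2]+y*np.array([-np.sin(yaw),np.cos(yaw)]))
go(.4522,.1146,.25)
E
```

```text
s+ [0.6158 0.1905 0.1386] 0.0008
l+ [0.628  0.1112 0.1346] 0.0011
l- [ 0.6491 -0.0549  0.1393] 0.0077
s- [ 0.6576 -0.129   0.1435] 0.0019
cap [0.6418 0.0282 0.2193] 0.0067
c [0.6376 0.0295 0.139 ] yaw 0.12925800618163566
0.163 [0.6166 0.1911]
0.085 [0.6267 0.1137]
-0.085 [ 0.6486 -0.0548]
-0.163 [ 0.6586 -0.1322]
eef [ 0.3905 -0.0012  0.2476] h 1.696 units [ 4.29  3.02 -0.09] turn [0.018 0.002 0.004] w 0.0853 F [-0.1 -0.4  0.8] t 9.65
```

```bash
python3 -m handwheel '[0.86,0.6,0,0.02,0,0,0.86,0.6,0,0,0,0,0.86,0.6,0,0,0,0,0.86,0.6,0,0,0,0,0.85,0.6,0,0,0,0,0,0,0,0,0,0,0,0,0,0,0,0,0,0,0,0,0,0]'
python3 - <<'E'
from h import *
go(.4522,.1146,.045)
E
```

```text
time_s: 10.45
eef_pos: [0.4514, 0.1144, 0.2462]
orientation: [0.662, 0.75, -0.001, -0.001]
force: [-0.1, -0.6, -0.4]
gripper_width: 0.0853
eef [0.4514 0.1144 0.2462] h 1.696 units [0.01 0.06 8.05] turn [-0.021  0.001  0.004] w 0.0853 F [-0.1 -0.6 -0.4] t 10.45
```

```bash
python3 -m handwheel '[0,0,1,-0.02,0,0,0,0,1,0,0,0,0,0,1,0,0,0,0,0,1,0,0,0,0,0,1,0,0,0,0,0,1,0,0,0,0,0.02,1,0,0,0,0,0.02,0.7,0,0,0,0,0,0.35,0,0,0,0,0,0,0,0,0,0,0,0,0,0,0]'
python3 -m handwheel '[0,0,0,0,0,0,0,0,0,0,0,0,0,0,0,0,0,0,0,0,0,0,0,0,0,0,0,0,0,0,0,0,0,0,0,0]' 0 40
python3 - <<'E'
from h import *
go(.627,.114,.25)
E
```

```text
time_s: 11.55
eef_pos: [0.4525, 0.1145, 0.0458]
orientation: [0.662, 0.75, 0.0, 0.0]
force: [0.7, 0.8, 0.0]
gripper_width: 0.0857
time_s: 12.15
eef_pos: [0.4528, 0.1149, 0.0463]
orientation: [0.662, 0.75, 0.001, 0.001]
force: [-0.8, -0.5, 5.5]
gripper_width: 0.0628
eef [0.4528 0.1149 0.0463] h 1.696 units [-0.9   6.93 -8.14] turn [ 0.013 -0.001  0.006] w 0.0628 F [-0.8 -0.5  5.5] t 12.15
```

Gripped (62.8 mm). Lifting and carrying to ring_l0.

```bash
python3 -m handwheel '[0,0,-0.5,0,0,0,0,0,-1,0,0,0,0,0,-1,0,0,0,0,0,-1,0,0,0,0,0,-1,0,0,0,0,0,-1,0,0,0,0,0,-1,0,0,0,0,0,-1,0,0,0,0,0,-0.5,0,0,0,-0.1,0.75,0,0,0,0,-0.1,0.75,0,0,0,0,-0.1,0.75,0,0,0,0,-0.1,0.75,0,0,0,0,-0.1,0.75,0,0,0,0,-0.1,0.75,0,0,0,0,-0.1,0.75,0,0,0,0,-0.1,0.75,0,0,0,0,-0.1,0.75,0,0,0,0,0,0.18,0,0,0,0,0,0,0,0,0,0]'
python3 - <<'E'
from h import *
go(.627,.114,.162)
E
```

```text
time_s: 14.15
eef_pos: [0.6268, 0.114, 0.2441]
orientation: [0.662, 0.75, -0.001, -0.0]
force: [-0.8, -0.2, -2.2]
gripper_width: 0.063
eef [0.6268 0.114  0.2441] h 1.696 units [-0.    0.01  3.28] turn [-0.01   0.     0.004] w 0.063 F [-0.8 -0.2 -2.2] t 14.15
```

```bash
python3 -m handwheel '[0,0,0.4,0,0,0,0,0,0.5,0,0,0,0,0,0.5,0,0,0,0,0,0.5,0,0,0,0,0,0.4,0,0,0,0,0,0.3,0,0,0,0,0,0.3,0,0,0,0,0,0.2,0,0,0,0,0,0.18,0,0,0,0,0,0,0,0,0]'
python3 -m handwheel '[0,0,0.06,0,0,0,0,0,0.06,0,0,0,0,0,0,0,0,0]'
python3 - <<'E'
from h import *
go(.627,.114,.157)
E
```

```text
time_s: 15.15
eef_pos: [0.6267, 0.1131, 0.1628]
orientation: [0.662, 0.75, -0.001, 0.001]
force: [-1.3, -4.9, -1.7]
gripper_width: 0.0632
time_s: 15.45
eef_pos: [0.6267, 0.1128, 0.1613]
orientation: [0.662, 0.75, -0.0, 0.001]
force: [-5.0, -7.9, 7.0]
gripper_width: 0.0631
eef [0.6267 0.1128 0.1613] h 1.695 units [0.05 0.02 0.17] turn [ 0.006  0.013 -0.001] w 0.0631 F [-5.  -7.9  7. ] t 15.45
```

Side forces toward -y and -x show the cup is about 2 mm off the ring centre. I'll yield to them while lowering.

```bash
python3 -m handwheel '[-0.08,-0.04,0,0,0,0,0,0,0,0,0,0,0,0,0.06,0,0,0,0,0,0.06,0,0,0,0,0,0,0,0,0]'
python3 - <<'E'
from h import *
go(.627,.114,.157)
E
```

```text
time_s: 15.95
eef_pos: [0.6265, 0.112, 0.1596]
orientation: [0.662, 0.75, 0.001, 0.001]
force: [-4.3, -2.3, 16.8]
gripper_width: 0.0631
eef [0.6265 0.112  0.1596] h 1.696 units [0.07 0.03 0.11] turn [ 0.023 -0.001  0.006] w 0.0631 F [-4.3 -2.3 16.8] t 15.95
```

```bash
python3 -m handwheel '[0,-0.08,0,0,0,0,0,0,0,0,0,0,0,0,0,0,0,0,0,0,0,0,0,0,0,0,0,0,0,0,0,0,-0.3,0,0,0,0,0,-1,0,0,0,0,0,-1,0,0,0,0,0,-1,0,0,0,0,0,-0.7,0,0,0,0,-1,0,0,0,0,0,-1,0,0,0,0,0,-1,0,0,0,0,0,-1,0,0,0,0,0,-1,0,0,0,0,0,-1,0,0,0,0,0,-1,0,0,0,0,0,-1,0,0,0,0,0,-1,0,0,0,0]' 1
python3 - <<'E'
from h import *
go(.4059,-.3452,.25)
t=cam("top"); s=cam("side")
a=s["frame"][130:290,140:310]; b=t["frame"][115:255,140:380]
a=cv2.resize(a,None,fx=2.2,fy=2.2,interpolation=2); b=cv2.resize(b,(420,245),interpolation=2); b=np.vstack([b,np.zeros((a.shape[0]-245,420,3),np.uint8)])
cv2.imwrite("pics/d.png",cv2.convertScaleAbs(np.hstack([a,b])[:,:,::-1],alpha=1.8))
E
```

```text
time_s: 17.85
eef_pos: [0.3998, 0.0835, 0.2575]
orientation: [0.662, 0.75, 0.0, 0.0]
force: [0.1, 0.4, 0.3]
gripper_width: 0.0857
eef [0.3998 0.0835 0.2575] h 1.696 units [-17.04  -1.9    0.3 ] turn [ 0.006 -0.001  0.005] w 0.0857 F [0.1 0.4 0.3] t 17.85
```

View pics/d.png

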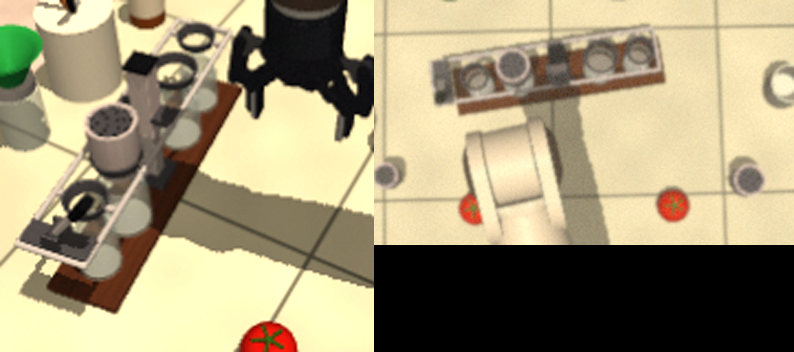

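The large cup sits level in ring_l0, and the right cup is still at its place (about (353,218) in the top view). Going to it, then checking numerically in the side view that it is still there.

```bash
python3 -m handwheel '[-1,-0.11,0,0,0,0,-1,-0.11,0,0,0,0,-1,-0.11,0,0,0,0,-1,-0.11,0,0,0,0,-1,-0.11,0,0,0,0,-1,-0.11,0,0,0,0,-1,-0.11,0,0,0,0,-1,-0.11,0,0,0,0,-1,-0.11,0,0,0,0,-1,-0.11,0,0,0,0,-1,-0.11,0,0,0,0,-1,-0.11,0,0,0,0,-1,-0.11,0,0,0,0,-1,-0.11,0,0,0,0,-1,-0.11,0,0,0,0,-1,-0.11,0,0,0,0,-1,-0.11,0,0,0,0,0,0,0,0,0,0]'
cat >> h.py <<'E'
def dark(c,x,y,z,r=22):
    u,v=proj(c,[x,y,z])[0]; f=c["frame"].astype(int); H,W=f.shape[:2]
    g=f.sum(2); yy,xx=np.mgrid[:H,:W]
    m=((np.abs(xx-u)<r)&(np.abs(yy-v)<r)&(g<230)&(g>75)).astype(np.uint8)
    n,_,st,ce=cv2.connectedComponentsWithStats(m); o=[]
    for i in range(1,n):
        if st[i,4]>40: o.append((st[i,4],ce[i].round(1),onz(c,ce[i],z).round(4)))
    print("expect",u.round(1),v.round(1),o)
E
python3 - <<'E'
from h import *
go(.4059,-.3452,.045)
dark(cam("side"),.4059,-.3452,.085)
E
```

```text
time_s: 19.75
eef_pos: [0.4077, -0.3465, 0.2561]
orientation: [0.662, 0.749, -0.0, -0.0]
force: [-0.1, 0.7, -0.9]
gripper_width: 0.0853
eef [ 0.4077 -0.3465  0.2561] h 1.694 units [ 0.06 -0.06  8.44] turn [-0.004 -0.001 -0.009] w 0.0853 F [-0.1  0.7 -0.9] t 19.75
expect 324.4 146.9 [(np.int32(539), array([319. , 157.3]), array([ 0.4025, -0.2838,  0.085 ]))]
```

```bash
python3 - <<'E'
from h import *
crop(cam("side"),270,70,380,200,4,"e.png",1.8)
E
```

```text
(no output)
```

View pics/e.png

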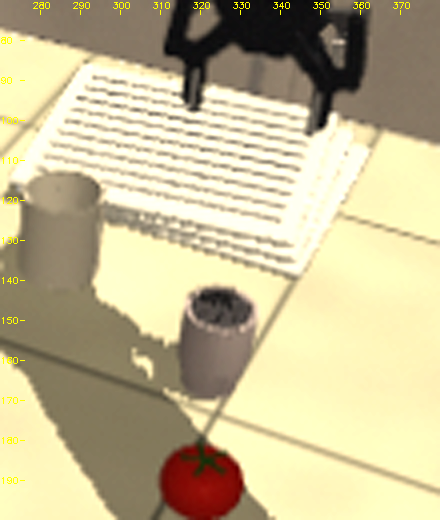

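The cup top is at (325,147) against an expected (324.4,146.9), so it hasn't moved. Going down to grip it.

```bash
python3 -m handwheel '[0.06,-0.06,1,0,0,0,0,0,1,0,0,0,0,0,1,0,0,0,0,0,1,0,0,0,0,0,1,0,0,0,0,0,1,0,0,0,0,0,1,0,0,0,0,0,0.8,0,0,0,0,0,0.4,0,0,0,0,0,0.2,0,0,0,0,0,0,0,0,0,0,0,0,0,0,0]'
python3 -m handwheel '[0,0,0,0,0,0,0,0,0,0,0,0,0,0,0,0,0,0,0,0,0,0,0,0,0,0,0,0,0,0,0,0,0,0,0,0]' 0 40
python3 - <<'E'
from h import *
go(.6488,-.0556,.25)
E
```

```text
time_s: 21.05
eef_pos: [0.4063, -0.3428, 0.048]
orientation: [0.661, 0.75, 0.0, 0.001]
force: [0.0, -0.1, 0.6]
gripper_width: 0.0854
time_s: 21.65
eef_pos: [0.406, -0.343, 0.048]
orientation: [0.662, 0.75, -0.0, 0.001]
force: [-1.5, 0.6, 6.4]
gripper_width: 0.0631
eef [ 0.406 -0.343  0.048] h 1.696 units [10.19 11.07 -8.08] turn [0.007 0.008 0.004] w 0.0631 F [-1.5  0.6  6.4] t 21.65
```

```bash
python3 -m handwheel '[0,0,-0.5,0,0,0,0,0,-1,0,0,0,0,0,-1,0,0,0,0,0,-1,0,0,0,0,0,-1,0,0,0,0,0,-1,0,0,0,0,0,-1,0,0,0,0,0,-1,0,0,0,0,0,-0.5,0,0,0,0,0,0,0,0,0]'
python3 -m handwheel '[0.4,0.4,0,0,0,0,0.7,0.8,0,0,0,0,0.7,0.8,0,0,0,0,0.7,0.8,0,0,0,0,0.7,0.8,0,0,0,0,0.7,0.8,0,0,0,0,0.7,0.8,0,0,0,0,0.7,0.75,0,0,0,0,0.7,0.75,0,0,0,0,0.7,0.75,0,0,0,0,0.7,0.75,0,0,0,0,0.7,0.75,0,0,0,0,0.7,0.75,0,0,0,0,0.7,0.7,0,0,0,0,0.6,0.6,0,0,0,0,0.1,0.1,0,0,0,0,0,0,0,0,0,0]'
python3 - <<'E'
from h import *
go(.6486,-.055,.165)
E
```

```text
time_s: 22.65
eef_pos: [0.4062, -0.343, 0.2487]
orientation: [0.662, 0.75, 0.0, 0.001]
force: [-1.1, 0.7, -2.9]
gripper_width: 0.0626
time_s: 24.35
eef_pos: [0.6491, -0.054, 0.2452]
orientation: [0.661, 0.75, -0.001, -0.001]
force: [-0.4, -0.1, -1.8]
gripper_width: 0.0632
eef [ 0.6491 -0.054   0.2452] h 1.697 units [-0.04 -0.02  3.21] turn [-0.017 -0.003  0.014] w 0.0632 F [-0.4 -0.1 -1.8] t 24.35
```

```bash
python3 -m handwheel '[-0.04,-0.02,0.4,0,0,0,0,0,0.5,0,0,0,0,0,0.5,0,0,0,0,0,0.5,0,0,0,0,0,0.4,0,0,0,0,0,0.3,0,0,0,0,0,0.3,0,0,0,0,0,0.2,0,0,0,0,0,0.1,0,0,0,0,0,0,0,0,0]'
python3 -m handwheel '[0,0,0.06,0,0,0,0,0,0.06,0,0,0,0,0,0,0,0,0]'
python3 - <<'E'
from h import *
go(.6486,-.055,.159)
E
```

```text
time_s: 25.35
eef_pos: [0.6497, -0.0538, 0.1688]
orientation: [0.661, 0.75, 0.004, 0.0]
force: [3.2, 14.0, 8.4]
gripper_width: 0.063
time_s: 25.65
eef_pos: [0.65, -0.0533, 0.1668]
orientation: [0.661, 0.751, 0.004, 0.001]
force: [1.9, 16.9, 12.5]
gripper_width: 0.0631
eef [ 0.65   -0.0533  0.1668] h 1.698 units [-0.06 -0.07  0.31] turn [ 0.048 -0.033  0.018] w 0.0631 F [ 1.9 16.9 12.5] t 25.65
```

Side force is +y this time, so I'll shift about 3 mm toward +y and keep lowering.

```bash
python3 -m handwheel '[0.1,0.02,0,0,0,0,0.04,0,0,0,0,0,0,0,0,0,0,0,0,0,0.06,0,0,0,0,0,0,0,0,0]'
python3 - <<'E'
from h import *
go(.6486,-.055,.159)
E
```

```text
time_s: 26.15
eef_pos: [0.6494, -0.0516, 0.1635]
orientation: [0.661, 0.75, 0.002, 0.0]
force: [1.5, 8.8, 3.9]
gripper_width: 0.0631
eef [ 0.6494 -0.0516  0.1635] h 1.696 units [-0.13 -0.05  0.18] turn [ 0.025 -0.015  0.008] w 0.0631 F [1.5 8.8 3.9] t 26.15
```

```bash
python3 -m handwheel '[0.06,0,0,0,0,0,0.02,0.01,0.04,0,0,0,0,0,0.06,0,0,0,0,0,0.06,0,0,0,0,0,0,0,0,0]'
python3 - <<'E'
from h import *
go(.6486,-.055,.159)
E
```

```text
time_s: 26.65
eef_pos: [0.6496, -0.0507, 0.1612]
orientation: [0.662, 0.75, 0.002, 0.002]
force: [-0.5, 4.0, 17.0]
gripper_width: 0.0631
eef [ 0.6496 -0.0507  0.1612] h 1.695 units [-0.16 -0.06  0.09] turn [0.031 0.004 0.003] w 0.0631 F [-0.5  4.  17. ] t 26.65
```

The underside is at 0.1132, the same as the first cup, with 17 N of support: seated. Releasing.

```bash
python3 -m handwheel '[0,0,-0.06,0,0,0,0,0,0,0,0,0,0,0,0,0,0,0,0,0,0,0,0,0,0,0,0,0,0,0,0,0,-0.3,0,0,0,0,0,-1,0,0,0,0,0,-1,0,0,0,0,0,-1,0,0,0,0,0,-0.7,0,0,0,0,-1,0,0,0,0,0,-1,0,0,0,0,0,-1,0,0,0,0,0,-1,0,0,0,0,0,-1,0,0,0,0,0,-1,0,0,0,0,0,-1,0,0,0,0,0,-1,0,0,0,0,0,-1,0,0,0,0]' 1
python3 - <<'E'
from h import *
go(.4051,.338,.04)
t=cam("top"); s=cam("side")
a=s["frame"][130:345,140:310]; b=t["frame"][115:255,140:380]
a=cv2.resize(a,None,fx=2.2,fy=2.2,interpolation=2); b=cv2.resize(b,(420,245),interpolation=2); b=np.vstack([b,np.zeros((a.shape[0]-245,420,3),np.uint8)])
cv2.imwrite("pics/f.png",cv2.convertScaleAbs(np.hstack([a,b])[:,:,::-1],alpha=1.8))
E
```

```text
time_s: 28.55
eef_pos: [0.4247, -0.0786, 0.2605]
orientation: [0.662, 0.75, 0.0, 0.0]
force: [0.7, -0.4, 0.6]
gripper_width: 0.0857
eef [ 0.4247 -0.0786  0.2605] h 1.696 units [16.64  1.3   8.82] turn [0.005 0.002 0.006] w 0.0857 F [ 0.7 -0.4  0.6] t 28.55
```

View pics/f.png

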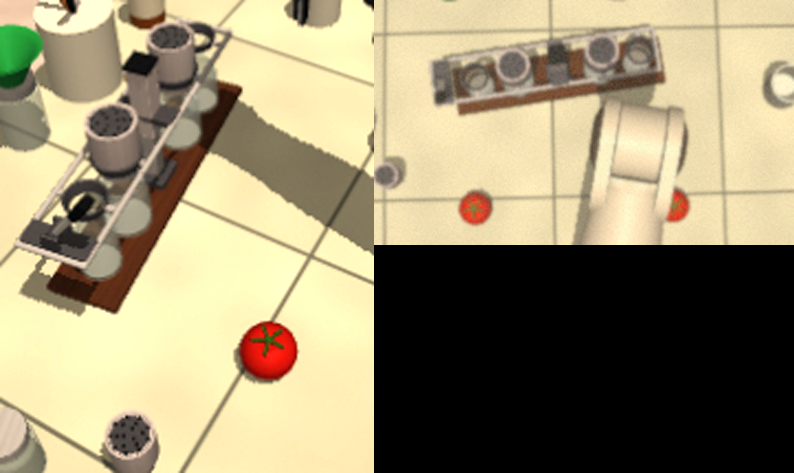

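Both large cups are seated. The small cup has been knocked: it is now at about side (199,328), top (147,215). I'll measure it again.

```bash
python3 - <<'E'
from h import *
t=cam("top"); s=cam("side")
P,e=tri(t,(146.9,215),s,(199.1,327.7)); print(P.round(4),e); 
for c in (t,s): dark(c,P[0],P[1],.075,16)
a=t["frame"][195:235,125:170]; b=s["frame"][300:345,175:225]
im=np.hstack([cv2.resize(a,(450,400),interpolation=2),cv2.resize(b,(345,400*345//345),interpolation=2)])
cv2.imwrite("pics/g.png",cv2.convertScaleAbs(im[:,:,::-1],alpha=1.7))
E
```

```text
[0.4311 0.3809 0.0684] 0.00038584121355020014
expect 146.5 214.9 [(np.int32(93), array([145.8, 214.9]), array([0.4311, 0.3834, 0.075 ]))]
expect 198.7 326.5 [(np.int32(231), array([198.5, 327.3]), array([0.4303, 0.3825, 0.075 ])), (np.int32(173), array([198.7, 338.3]), array([0.4159, 0.4032, 0.075 ]))]
```

View pics/g.png

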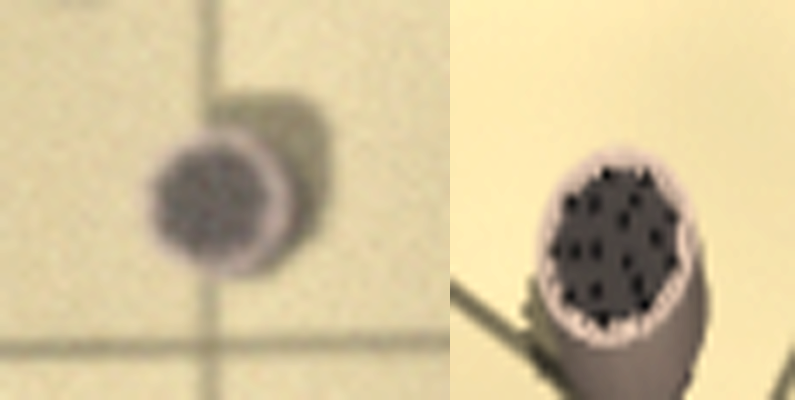

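```bash
python3 - <<'E'
from h import *
go(.4308,.383,.04)
t=cam("top"); print(onz(t,(128.7,184.7),.09))
E
```

```text
eef [ 0.4259 -0.0787  0.2607] h 1.695 units [18.3   2.47  8.82] turn [0.012 0.003 0.003] w 0.0854 F [ 0.5 -0.1 -0. ] t 28.75
[0.53726502 0.44100891 0.09      ]
```

The salt jar at (0.537,0.441) is well clear. Going to the small cup with the gripper at about 72 mm.

```bash
python3 -m handwheel '[1,0.13,0,0,0,0,1,0.13,0,0,0,0,1,0.13,0,0,0,0,1,0.13,0,0,0,0,1,0.13,0,0,0,0,1,0.13,0,0,0,0,1,0.13,0,0,0,0,1,0.13,0,0,0,0,1,0.13,0,0,0,0,1,0.13,0,0,0,0,1,0.14,0,0,0,0,1,0.14,0,0,0,0,1,0.14,0,0,0,0,1,0.14,0,0,0,0,1,0.14,0,0,0,0,1,0.14,0,0,0,0,1,0.14,0,0,0,0,1,0.14,0,0,0,0,0.3,0,0,0,0,0,0,0,0,0,0,0]' 0.85
python3 - <<'E'
from h import *
go(.4308,.383,.04)
s=cam("side"); dark(s,.4308,.383,.075,16)
E
```

```text
time_s: 30.8
eef_pos: [0.4287, 0.3841, 0.2588]
orientation: [0.661, 0.75, -0.001, -0.0]
force: [0.7, -0.8, 0.4]
gripper_width: 0.0726
eef [0.4287 0.3841 0.2588] h 1.697 units [-0.05  0.09  8.75] turn [-0.009  0.006  0.016] w 0.0726 F [ 0.7 -0.8  0.4] t 30.8
expect 198.2 327.3 [(np.int32(326), array([194.7, 324.7]), array([0.4411, 0.3818, 0.075 ])), (np.int32(183), array([198.8, 338.8]), array([0.415 , 0.4039, 0.075 ]))]
```

```bash
python3 -m handwheel '[-0.05,0.09,1,0,0,0,0,0,1,0,0,0,0,0,1,0,0,0,0,0,1,0,0,0,0,0,1,0,0,0,0,0,1,0,0,0,0,0,1,0,0,0,0,0,0.8,0,0,0,0,0,0.6,0,0,0,0,0,0.35,0,0,0,0,0,0,0,0,0,0,0,0,0,0,0]'
python3 -m handwheel '[0,0,0,0,0,0,0,0,0,0,0,0,0,0,0,0,0,0,0,0,0,0,0,0,0,0,0,0,0,0,0,0,0,0,0,0]' 0 40
python3 - <<'E'
from h import *
go(.4308,.383,.04)
E
```

```text
time_s: 32.05
eef_pos: [0.4315, 0.3821, 0.042]
orientation: [0.662, 0.75, 0.0, 0.0]
force: [0.3, -0.1, -0.0]
gripper_width: 0.0723
time_s: 32.65
eef_pos: [0.4317, 0.3824, 0.0425]
orientation: [0.662, 0.75, 0.001, 0.0]
force: [0.5, -0.8, 6.7]
gripper_width: 0.0508
eef [0.4317 0.3824 0.0425] h 1.696 units [ 0.03 -0.03  0.1 ] turn [ 0.012 -0.008  0.006] w 0.0508 F [ 0.5 -0.8  6.7] t 32.65
```

Gripped (50.8 mm). I'll put it in ring_s1, away from the lever, approaching along the front so it stays clear of the seated cups.

```bash
python3 -m handwheel '[0,0,-0.5,0,0,0,0,0,-1,0,0,0,0,0,-1,0,0,0,0,0,-1,0,0,0,0,0,-1,0,0,0,0,0,-1,0,0,0,0,0,-1,0,0,0,0,0,-1,0,0,0,0,0,-1,0,0,0,0,0,-0.5,0,0,0,0,0,0,0,0,0]'
python3 -m handwheel '[-0.5,-0.09,0,0,0,0,-1,-0.09,0,0,0,0,-1,-0.09,0,0,0,0,-1,-0.09,0,0,0,0,-1,-0.09,0,0,0,0,-1,-0.09,0,0,0,0,-1,-0.09,0,0,0,0,-1,-0.09,0,0,0,0,-1,-0.09,0,0,0,0,-1,-0.09,0,0,0,0,-1,-0.09,0,0,0,0,-1,-0.09,0,0,0,0,-1,-0.09,0,0,0,0,-1,-0.09,0,0,0,0,-1,-0.09,0,0,0,0,-1,-0.09,0,0,0,0,-1,-0.09,0,0,0,0,-1,-0.09,0,0,0,0,-1,-0.09,0,0,0,0,-0.5,0,0,0,0,0]'
python3 - <<'E'
from h import *
go(.6589,-.131,.26)
E
```

```text
time_s: 33.75
eef_pos: [0.4314, 0.3823, 0.2688]
orientation: [0.662, 0.75, 0.002, 0.0]
force: [0.9, -0.2, -1.2]
gripper_width: 0.051
time_s: 35.75
eef_pos: [0.4468, -0.0965, 0.265]
orientation: [0.662, 0.749, -0.001, -0.001]
force: [-0.6, -0.1, -0.4]
gripper_width: 0.0511
eef [ 0.4468 -0.0965  0.265 ] h 1.694 units [-2.41  8.25  0.19] turn [-0.011 -0.002 -0.006] w 0.0511 F [-0.6 -0.1 -0.4] t 35.75
```

```bash
python3 -m handwheel '[-0.8,0.4,0,0,0,0,-0.8,0.8,0,0,0,0,-0.8,0.8,0,0,0,0,0,0.8,0,0,0,0,0,0.8,0,0,0,0,0,0.8,0,0,0,0,0,0.8,0,0,0,0,0,0.8,0,0,0,0,0,0.8,0,0,0,0,0,0.8,0,0,0,0,0,0.6,0,0,0,0,0,0.05,0,0,0,0,0,0,0,0,0,0,0,0,0,0,0,0]'
python3 - <<'E'
from h import *
go(.6589,-.131,.168)
E
```

```text
time_s: 37.15
eef_pos: [0.6593, -0.1286, 0.2662]
orientation: [0.662, 0.75, -0.0, -0.0]
force: [0.2, 0.3, -1.0]
gripper_width: 0.0512
eef [ 0.6593 -0.1286  0.2662] h 1.696 units [-0.1  -0.03  3.93] turn [-0.003 -0.001  0.004] w 0.0512 F [ 0.2  0.3 -1. ] t 37.15
```

```bash
python3 -m handwheel '[-0.06,-0.03,0.5,0,0,0,0,0,0.6,0,0,0,0,0,0.6,0,0,0,0,0,0.6,0,0,0,0,0,0.5,0,0,0,0,0,0.4,0,0,0,0,0,0.3,0,0,0,0,0,0.2,0,0,0,0,0,0.15,0,0,0,0,0,0.08,0,0,0,0,0,0,0,0,0]'
python3 -m handwheel '[0,0,0.06,0,0,0,0,0,0,0,0,0]'
python3 - <<'E'
from h import *
go(.6589,-.131,.16)
E
```

```text
time_s: 38.25
eef_pos: [0.6595, -0.1301, 0.1678]
orientation: [0.662, 0.75, -0.0, -0.0]
force: [-0.1, 0.1, -0.1]
gripper_width: 0.0509
time_s: 38.45
eef_pos: [0.6595, -0.1301, 0.1664]
orientation: [0.662, 0.75, 0.0, 0.0]
force: [0.9, 1.3, -0.9]
gripper_width: 0.051
eef [ 0.6595 -0.1301  0.1664] h 1.696 units [-0.03 -0.03  0.26] turn [0.001 0.    0.005] w 0.051 F [ 0.9  1.3 -0.9] t 38.45
```

```bash
python3 -m handwheel '[0,0,0.08,0,0,0,0,0,0.08,0,0,0,0,0,0,0,0,0]'
python3 -m handwheel '[0,0,0.05,0,0,0,0,0,0.05,0,0,0,0,0,0,0,0,0]'
python3 - <<'E'
from h import *
go(.6589,-.131,.16)
E
```

```text
time_s: 38.75
eef_pos: [0.6595, -0.1302, 0.1621]
orientation: [0.662, 0.75, -0.0, 0.0]
force: [0.9, -0.4, -1.4]
gripper_width: 0.0508
time_s: 39.05
eef_pos: [0.6599, -0.1304, 0.1604]
orientation: [0.662, 0.75, 0.0, 0.001]
force: [2.9, -3.6, 1.9]
gripper_width: 0.0512
eef [ 0.6599 -0.1304  0.1604] h 1.696 units [-0.02 -0.04  0.01] turn [0.009 0.006 0.004] w 0.0512 F [ 2.9 -3.6  1.9] t 39.05
```

```bash
python3 -m handwheel '[-0.03,0.02,0.05,0,0,0,0,0,0.05,0,0,0,0,0,0,0,0,0]'
python3 - <<'E'
from h import *
go(.6589,-.131,.16)
E
```

```text
time_s: 39.35
eef_pos: [0.6601, -0.1307, 0.1596]
orientation: [0.662, 0.75, 0.001, 0.001]
force: [-2.7, -0.9, 13.0]
gripper_width: 0.0514
eef [ 0.6601 -0.1307  0.1596] h 1.696 units [-0.01 -0.05 -0.02] turn [0.015 0.003 0.005] w 0.0514 F [-2.7 -0.9 13. ] t 39.35
```

Seated at the predicted height with 13 N of support. Releasing, backing off and looking.

```bash
python3 -m handwheel '[0,0,-0.06,0,0,0,0,0,0,0,0,0,0,0,0,0,0,0,0,0,0,0,0,0,0,0,0,0,0,0,0,0,-0.3,0,0,0,0,0,-1,0,0,0,0,0,-1,0,0,0,0,0,-1,0,0,0,0,0,-0.7,0,0,0,0,-1,0,0,0,0,0,-1,0,0,0,0,0,-1,0,0,0,0,0,-1,0,0,0,0,0,-1,0,0,0,0,0,-1,0,0,0,0,0,-1,0,0,0,0,0,-1,0,0,0,0,0,-1,0,0,0,0]' 1
python3 - <<'E'
from h import *
t=cam("top"); s=cam("side")
a=s["frame"][125:285,140:250]; b=t["frame"][120:190,160:310]
a=cv2.resize(a,None,fx=3.4,fy=3.4,interpolation=2); b=cv2.resize(b,None,fx=2.8,fy=2.8,interpolation=2); b=np.vstack([b,np.zeros((a.shape[0]-b.shape[0],b.shape[1],3),np.uint8)])
cv2.imwrite("pics/k.png",cv2.convertScaleAbs(np.hstack([a,b])[:,:,::-1],alpha=1.8))
print(manip.state()["eef_pos"])
E
```

```text
time_s: 41.25
eef_pos: [0.4358, -0.1588, 0.2595]
orientation: [0.662, 0.75, 0.0, 0.0]
force: [0.0, 0.1, 0.6]
gripper_width: 0.0859
[ 0.43493079 -0.15903466  0.26047617]
```

View pics/k.png

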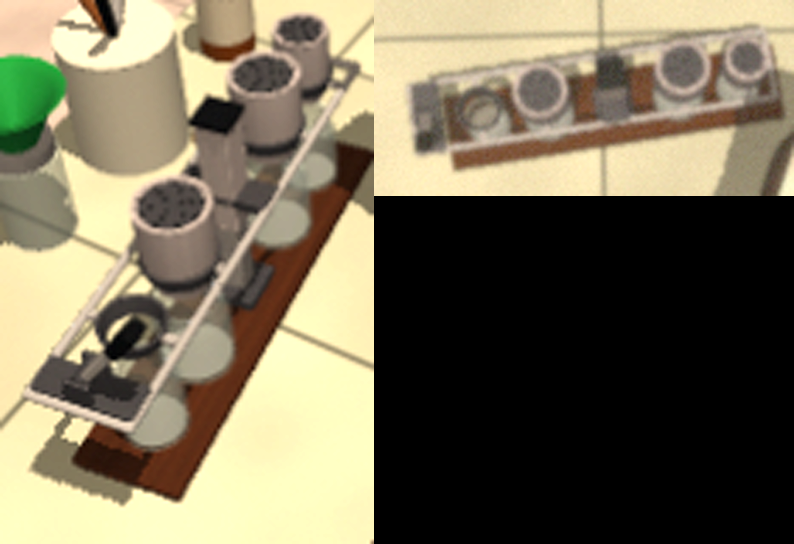

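All three cups are level in their rings. I'll locate the black lever pad at top (178.9,171), side (177.6,225).

```bash
python3 - <<'E'
from h import *
t=cam("top"); s=cam("side")
P,e=tri(t,(178.9,171.1),s,(177.6,225)); print(P.round(4),e)
c=np.array([.638,.0302]); X=np.array([.992,.127]); Y=np.array([-.127,.992]); d=P[:2]-c; print("x'",d@X,"y'",d@Y)
y=d@Y; T=c-.045*X+y*Y; print(T); go(T[0],T[1],.27)
E
```

```text
[0.5625 0.2458 0.2113] 0.0009514948262107085
x' -0.04752318731358668 y' 0.22347701768881095
[0.56497842 0.2461742 ]
eef [ 0.437  -0.1589  0.2597] h 1.695 units [15.44  7.09 -0.41] turn [0.011 0.004 0.001] w 0.0854 F [ 1.3 -0.3  0.8] t 41.45
```

```bash
python3 -m handwheel '[1,0,-0.1,0,0,0,1,0,-0.1,0,0,0,1,0,-0.1,0,0,0,1,0,-0.1,0,0,0,1,0,0,0,0,0,1,0,0,0,0,0,1,0,0,0,0,0,1,0,0,0,0,0,1,0,0,0,0,0,1,0,0,0,0,0,1,0,0,0,0,0,1,0,0,0,0,0,1,0,0,0,0,0,1,0,0,0,0,0,1,0,0,0,0,0,0.44,0,0,0,0,0,0,0,0,0,0,0]' 0
python3 -m handwheel '[0,0.8,0,0,0,0,0,0.9,0,0,0,0,0,0.9,0,0,0,0,0,0.9,0,0,0,0,0,0.9,0,0,0,0,0,0.9,0,0,0,0,0,0.9,0,0,0,0,0,0.9,0,0,0,0,0,0.2,0,0,0,0,0,0,0,0,0,0]'
python3 - <<'E'
from h import *
go(.570,.2468,.225)
E
```

```text
time_s: 43.15
eef_pos: [0.3888, 0.2255, 0.2685]
orientation: [0.661, 0.751, -0.0, -0.0]
force: [-0.7, 0.3, 0.5]
gripper_width: -0.0
time_s: 44.15
eef_pos: [0.5703, 0.2461, 0.2681]
orientation: [0.662, 0.75, -0.001, -0.0]
force: [0.3, 0.2, 0.5]
gripper_width: 0.0001
eef [0.5703 0.2461 0.2681] h 1.695 units [ 0.03 -0.01  1.73] turn [-0.008  0.003 -0.002] w 0.0001 F [0.3 0.2 0.5] t 44.15
```

```bash
python3 -m handwheel '[0,0,0.5,0,0,0,0,0,0.5,0,0,0,0,0,0.5,0,0,0,0,0,0.3,0,0,0,0,0,0.3,0,0,0,0,0,0.3,0,0,0,0,0,0.3,0,0,0,0,0,0.3,0,0,0,0,0,0,0,0,0]'
python3 -m handwheel '[0,0,0.25,0,0,0,0,0,0.25,0,0,0,0,0,0.25,0,0,0,0,0,0.25,0,0,0,0,0,0,0,0,0]'
python3 - <<'E'
from h import *
go(.570,.2468,.16)
E
```

```text
time_s: 45.05
eef_pos: [0.5694, 0.2468, 0.1926]
orientation: [0.662, 0.75, -0.001, -0.0]
force: [-0.2, -0.2, -0.2]
gripper_width: 0.0
time_s: 45.55
eef_pos: [0.5694, 0.2468, 0.1675]
orientation: [0.662, 0.75, -0.001, -0.0]
force: [0.1, 0.3, 0.5]
gripper_width: 0.0003
eef [0.5694 0.2468 0.1675] h 1.696 units [-0.    0.03  0.3 ] turn [-0.011  0.003  0.006] w 0.0003 F [0.1 0.3 0.5] t 45.55
```

```bash
python3 -m handwheel '[0,0,0.1,0,0,0,0,0,0.1,0,0,0,0,0,0.1,0,0,0]'
python3 -m handwheel '[0,0,0.06,0,0,0,0,0,0.06,0,0,0]'
python3 - <<'E'
from h import *
go(.570,.2468,.16)
s=cam("side"); crop(s,130,150,250,290,4,"l.png",1.8)
E
```

```text
time_s: 45.85
eef_pos: [0.5698, 0.247, 0.1614]
orientation: [0.662, 0.75, 0.0, 0.0]
force: [-1.2, 0.6, 1.7]
gripper_width: -0.0001
time_s: 46.05
eef_pos: [0.5698, 0.247, 0.1602]
orientation: [0.662, 0.75, 0.001, 0.0]
force: [-6.8, -2.3, 19.0]
gripper_width: -0.0001
eef [0.5698 0.247  0.1602] h 1.696 units [-0.01  0.01  0.01] turn [ 0.012 -0.004  0.005] w -0.0001 F [-6.8 -2.3 19. ] t 46.05
```

View pics/l.png

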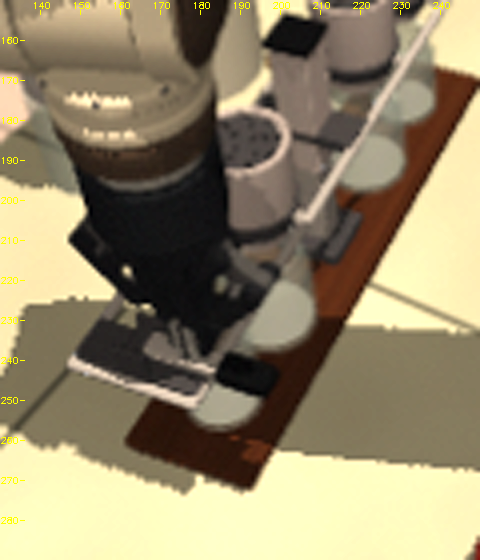

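The lever is on its stop: 19 N at z=0.160, which is where the bar's top should be when level. The pad lies out in front at (190,243). Retracting now.

```bash
python3 -m handwheel '[0,0,-0.2,0,0,0,0,0,-0.5,0,0,0,0,0,-1,0,0,0,0,0,-1,0,0,0,0,0,-1,0,0,0,0,0,-1,0,0,0,0,-1,0,0,0,0,0,-1,0,0,0,0,0,-1,0,0,0,0,0,-1,0,0,0,0,0,-1,0,0,0,0,0,-1,0,0,0,0,0,-1,0,0,0,0,0,0,0,0,0,0,0,0,0,0,0,0]'
python3 - <<'E'
from h import *
print(manip.state()["eef_pos"])
t=cam("top"); s=cam("side")
a=s["frame"][115:285,140:260]; b=t["frame"][110:255,110:390]
a=cv2.resize(a,None,fx=3.3,fy=3.3,interpolation=2); b=cv2.resize(b,(400,207),interpolation=2); b2=cv2.resize(t["frame"][120:190,165:305],(400,200),interpolation=2)
b=np.vstack([b,b2,np.zeros((a.shape[0]-407,400,3),np.uint8)])
cv2.imwrite("pics/m.png",cv2.convertScaleAbs(np.hstack([a,b])[:,:,::-1],alpha=1.8))
E
```

```text
time_s: 47.6
eef_pos: [0.3964, 0.2253, 0.2766]
orientation: [0.661, 0.75, 0.001, 0.0]
force: [-0.7, -0.6, -0.2]
gripper_width: -0.0001
[0.39636592 0.22527685 0.27664894]
```

View pics/m.png

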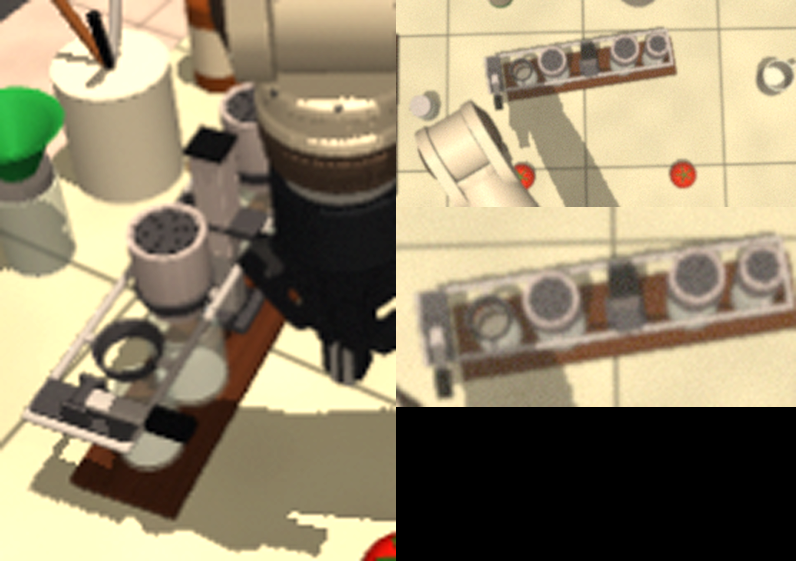

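The lever is level and the three cups are seated. The head held its height under pushes of 17–19 N, far above its 6 N friction, so the button must be locked in the hole. Handing in.

```bash
python3 -c "
from rig import manip
print(manip.hand_in())"
```

```text
the job is handed in; nothing more can be done
None
```

The straining stand is ready and I've handed the job in, at about 48 s on the robot's clock against the 210 s limit.

- **Head:** I pinched the button flush (opening 29.4 mm), raised the head 40 mm to the next hole and let go. I never saw the button spring out. The head did hold its height under pushes of 17–19 N, well above its 6 N friction, so I take it as locked.
- **Cups:** Only three cups were there. The two large ones are in ring_l0 and ring_l1, and the small one is in ring_s1. Both large cups had to be eased about 2–5 mm sideways while lowering, because their ring positions were slightly off. The small cup was knocked aside during the run, so I measured it again before gripping it. Cup undersides were at 0.113 m (large) and 0.117 m (small). The large cups sit about 2 mm above my first estimate, within what the cameras can measure; the small one was at the height I predicted from them.
- **Lever:** I pushed it down last, onto its stop (19 N at z = 0.160 m, where a level bar should be).

In the last pictures the cups look level, the lever is down, the tomatoes, mug and salt jar look undisturbed, and the arm is clear of everything. I judged those by eye rather than measuring them again.

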